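# Set out the leaf-extraction row and close the sample jar

### The job

Set up the extraction row on the three round cork mats that lie between the mortar and the wooden test-tube rack: the beaker on the mat next to the mortar, the jar on the mat next to the rack, and the cardboard carton on the mat between them, each upright and centred on its mat. Close the jar with the black lid, level and fully down, without tipping the beaker or the jar over at any time. Leave the small red-capped vial where it stands.

Things in the scene. Friction and masses are not known exactly. Their poses are not given: they have to be found in the camera images.
- beaker_centre (a point): Open straight-sided clear glass beaker, loose: 59 mm diameter (62 mm at its rim), 72 mm tall, 90 g, small spout. Point on its axis half-way up, 36 mm above its underside; z up its axis. Stands on the bench at the start.
- jar_centre (a point): Open clear glass jar without its lid, loose: body 60 mm diameter up to 46 mm above its underside, shoulder up to 51 mm, then a neck of 52 mm diameter (rim bevelled) up to 66 mm; 140 g. Point on its axis 33 mm above its underside; z up its axis. Shorter than the beaker and narrower at its mouth. Stands on the bench at the start.
- lid_centre (a point): Black lid of the jar, loose, lying open side down: 60 mm diameter, 17 mm tall, 30 g; a skirt 13 mm deep inside with a 55 mm bore that slips over the jar's neck with 1.5 mm play all round (no thread, no click). Point on its axis half-way up, 8.5 mm above its lower edge; z towards its closed top. Fully down on the jar, this point lies 28.5 mm above the jar's point and the skirt's edge is 2 mm above the jar's shoulder.
- carton_centre (a point): Brown cardboard carton of filter papers, a closed box, loose, standing: 56 mm along its x, 36 mm along its y, 70 mm tall, 70 g. Point at its middle, 35 mm above its underside. Its turn on the mat does not matter.
- mat_left: Round cork mat, fixed, 90 mm diameter, 4 mm thick: the end of the row on the robot's left (+y). Origin at the centre of its underside, on the bench.
- mat_mid: The middle one of the three like cork mats, fixed, 90 mm diameter, 4 mm thick; origin at the centre of its underside. The mats lie about 130 mm apart.
- mat_right: Round cork mat, fixed, 90 mm diameter, 4 mm thick: the end of the row on the robot's right (-y). Origin at the centre of its underside.
- mortar: White porcelain mortar, fixed, 94 mm diameter, 45 mm tall, a pestle leaning out of it to 66 mm high and 61 mm from its axis. It stands beyond one end mat of the row, about 150 mm from that mat's centre, at either end. Origin at the centre of its underside.
- rack: Wooden test-tube rack, fixed, 55 mm by 150 mm (its y, along the row), 45 mm tall, three tubes stand out of it to 67 mm. It stands beyond the other end of the row, about 150 mm from that end mat's centre. Origin at the centre of its underside.
- vial: Small white vial with a red cap, loose, 22 mm diameter, 47 mm tall, standing nearer the robot than the loose things, about straight ahead; to be left where it stands. Origin at the centre of its underside.
Mind the look-alikes: they are no part of the job. What is shaped like the part that bears beaker_centre but blue is not meant.

How it is judged:
By the outcome, as a careful person would: the job done as asked, in the order asked, and still so for the second after the job is handed in, with the robot touching nothing.
It also fails if it takes over 136 s, if anything falls off the work surface, if the arm or the gripper's body presses on something with over 40 N, if the wrist force passes 120 N, or if a joint passes its speed limit or range.

### The arm

A 6-joint arm with a two-finger parallel gripper is mounted at the origin on the work surface. World frame = base frame: x ahead of the robot, y to its left, z up, the work surface at z = 0. Lengths are in m, angles in degrees, forces in N, time in s.
With the tool pointing down it reaches from about 0.4 to 0.825 m from the base axis. Payload 7 kg.
Tool frame: the origin (TCP) lies between the finger pads; the fingertips stand 19 mm ahead of it and the grasp point (between the pads) is the TCP (r.finger_overhang is the distance from the TCP to the fingertips, in m); z points along the fingers, y is the direction in which the jaws open and shut (so a half turn about z gives the same grasp; the last joint's range is limited). The gripper opens to 88 mm and grips with 3 to 60 N. Pads are 19 mm wide; open, the fingers measure 130 mm over their backs; the gripper's body (78 mm by 193 mm) begins 47 mm behind the grasp point.
Start: joints at [86.522, 20.546, 0.682, 0, -70.136, -16.507], TCP at [0.231, 0.634, 0.246] pointing down, gripper open.
Joint ranges: [-176.03, 176.03], [-82.01, 121.73], [-58.28, 71.71], [-173.87, 95.51], [-174.79, -0.11], [-173.66, 173.66]. Speed limits (degrees/s): [136.94, 136.94, 172.46, 180, 180, 180].

### API

Orientations are given as [roll, pitch, yaw] about the fixed x, y, z axes, in that order (R = Rz(yaw) Ry(pitch) Rx(roll)).
In Python, from plant import r, optics gives the robot as it stands. The module is installed in compiled form; this text tells all that it offers.
- The arm moves only by the tool step_arm, never from a script. Its argument "increments" is a list of rows, each an object of numbers: "tx", "ty", "tz": the shift along the world's x, y, z in mm; "ax", "ay", "az": the turn, a rotation vector about the world's x, y, z in degrees; "claw": the gripper command: -1 is shut, 1 is fully open, values between are in proportion. In form: [{"tx": .., "ty": .., "tz": .., "ax": .., "ay": .., "az": .., "claw": ..}, ...]. A call has 1 to 12 rows; each row shifts and turns the commanded pose from where the row before left it; what a row does not reach is not made up. A row lasts 1/10 s, in which the tool goes at most 50 mm and 8.59 degrees, less where a joint would pass 70% of its speed; a pose out of reach is approached as far as the arm can. A call with a gripper value outside its range is refused whole. The fingers move at their own pace and stop on an object; "newtons" is the grip in N (left out, the last holds). Time passes only in rows, so rows that do not move let the fingers close. It gives the time, the measured TCP pose, the force and the opening at its end, in the units of the state.
- r.get_state(): the state, without advancing time (a new reading comes with each control period).
- optics.capture(name): name is "side" or "top"; returns a dict with "image" (480x640x3 uint8, blue, green, red), "depth" (480x640 float32, m along the optical axis (not along the pixel's ray), 0 where there is no reading), "fx", "fy", "cx", "cy" (pixels), "distortion" ([k1, k2, p1, p2, k3] as OpenCV has them; the pictures are not rectified), "R" (3x3) and "t" (3): a world point X has camera coordinates R X + t. Camera axes: x right, y down, z forward; pixel columns grow to the right and rows downward; lengths in m; the calibration is good to about 2 mm. A picture is of the moment at which its call begins.
- r.close_job(): hands the job in, once; it reports no verdict.
The state is a dict: "time_s": time; "joints": joint angles; "qd": joint speeds; "joint_torque": joint torques, N m; "tcp_pos": TCP position; "eef_rot": TCP orientation; "contact_force": force on the tool from outside, world axes, zero at the start; "moment": the same for the moment, N m; "gripper_width": finger opening in m.
Only numpy, scipy, OpenCV 4.12 (cv2) and the standard library are available. Lean on these libraries where they do the work, as an engineer would, in place of code of your own. Each camera call takes 0.05 s, during which the arm holds its last target. There are 200 camera calls.

## Working session

There is one attempt and no reset: what is moved stays moved. The work goes in short steps, Python scripts to look and compute and a tool call to move; the robot and the scene stay as the last step left them, time stands still between calls to the robot, and variables do not carry over. Pictures are saved under pics/ and viewed, about 12 in all and at most 16, crops included, and the job is handed in when it is done.

Besides the shell and the picture viewer there is one more tool, called after "Call:" as name(argument=value, ...), one argument or row to a line, values as JSON. step_arm: Moves the arm, as the interface text tells. Its arguments: {"type":"object","properties":{"increments":{"type":"array","items":{"type":"object","properties":{"tx":{"type":"number"},"ty":{"type":"number"},"tz":{"type":"number"},"ax":{"type":"number"},"ay":{"type":"number"},"az":{"type":"number"},"claw":{"type":"number"}}}},"newtons":{"type":"number"}},"required":["increments"]}

```bash
mkdir -p pics
cat > h.py <<'E'
import numpy as np, cv2
from plant import r, optics
def cap(n,f=None):
    c=optics.capture(n)
    c['K']=np.array([[c['fx'],0,c['cx']],[0,c['fy'],c['cy']],[0,0,1.]]);c['D']=np.array(c['distortion'],float)
    c['R']=np.array(c['R']);c['t']=np.array(c['t'])
    if f: cv2.imwrite('pics/'+f,c['image'])
    return c
def ray(c,uv):
    n=cv2.undistortPoints(np.array(uv,float).reshape(-1,1,2),c['K'],c['D']).reshape(-1,2)
    d=np.c_[n,np.ones(len(n))]@c['R']; return -c['R'].T@c['t'],d
def plane(c,uv,z):
    o,d=ray(c,uv); return o+d*((z-o[2])/d[:,2])[:,None]
def dpt(c,uv):
    o,d=ray(c,uv); return np.array([o+dd*c['depth'][int(v),int(u)] for dd,(u,v) in zip(d,uv)])
def proj(c,X):
    return cv2.projectPoints(np.array(X,float).reshape(-1,3),cv2.Rodrigues(c['R'])[0],c['t'],c['K'],c['D'])[0].reshape(-1,2)
def tri(c1,uv1,c2,uv2):
    o1,d1=ray(c1,[uv1]);o2,d2=ray(c2,[uv2])
    A=np.c_[d1[0],-d2[0]];s=np.linalg.lstsq(A,o2-o1,rcond=None)[0]
    p,q=o1+s[0]*d1[0],o2+s[1]*d2[0];return (p+q)/2,np.linalg.norm(p-q)
E
python3 - <<'E'
from h import *
for n in('top','side'):
    c=cap(n,n+'0.png');print(n,-c['R'].T@c['t'],c['R'][2],c['fx'])
print(r.get_state())
E
```

```text
top [0.34634678 0.00488607 1.12780102] [ 0.15827751  0.00995573 -0.98734447] 554.1748798858209
side [-0.05388639 -0.54192624  0.66812376] [ 0.57413064  0.56207551 -0.59535295] 521.2805356158171
{'time_s': 0.1, 'joints': array([ 8.65213954e+01,  2.05868077e+01,  6.38215057e-01, -1.77253616e-02,
       -7.01344200e+01, -1.65069709e+01]), 'qd': array([ 0.08777789, -0.08058809,  0.08899689,  0.01201884,  0.03423408,
       -0.01270455]), 'joint_torque': array([-1.25158884e-03, -5.84165275e+01,  2.93747038e+01,  7.01547101e+00,
        1.00797607e-02, -5.36841083e-05]), 'tcp_pos': array([0.23058632, 0.63395847, 0.24471615]), 'eef_rot': array([ 1.79915674e+02, -7.61166763e-03, -1.99916053e+01]), 'contact_force': array([ 0.39902642, -0.27694631, -1.30758061]), 'moment': array([-0.03404748,  0.05549782, -0.0003995 ]), 'gripper_width': 0.08760789566848823}
```

View pics/top0.png

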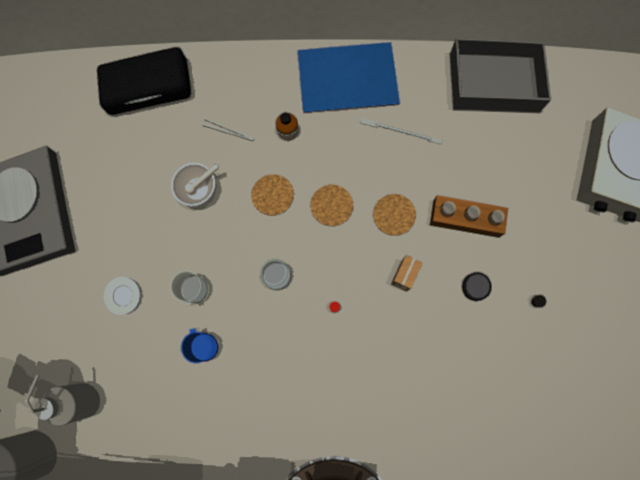

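View pics/side0.png

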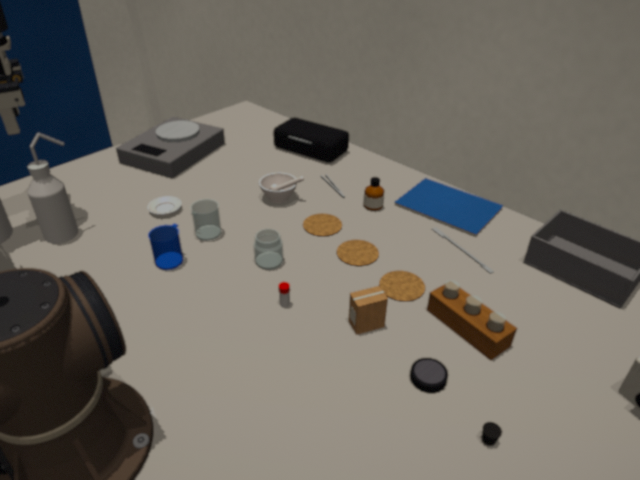

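The top view shows the mortar (193,186) on the left and the rack (470,215) on the right. The mats are at (272,195), (331,205) and (394,214). The beaker is at (193,289), jar (276,275), carton (407,272), lid (477,286), vial (335,307), and the blue decoy (202,347). So the beaker goes on the left mat, the carton in the middle and the jar on the right.

Run:
```python
from h import *
T=cap('top');S=cap('side')
def comp(c,box,mask):
    x0,y0,x1,y1=box; hsv=cv2.cvtColor(c['image'],cv2.COLOR_BGR2HSV)
    m=np.zeros((480,640),np.uint8);m[y0:y1,x0:x1]=mask(hsv.astype(int))[y0:y1,x0:x1]*255
    cs=max(cv2.findContours(m,0,1)[0],key=cv2.contourArea);return cs
br=lambda h:(h[...,0]>5)&(h[...,0]<24)&(h[...,1]>110)
dk=lambda h:h[...,2]<75
for n,c,bs in(('T',T,[(245,170,300,220),(305,180,358,230),(368,190,420,240)]),('S',S,[(300,210,346,240),(332,236,382,268),(375,268,428,302)])):
    for b in bs:
        k=comp(c,b,br);P=plane(c,k.reshape(-1,2),0.004)[:,:2].astype(np.float32)
        e=cv2.fitEllipse(P);print(n,'mat',np.round(e[0],4),np.round(e[1],4))
k=comp(T,(460,268,495,303),dk);e=cv2.fitEllipse(k);print('lidT px',e,plane(T,[e[0]],.017), plane(T,[e[0]],.01))
k=comp(S,(405,350,455,395),dk);print('lidS bbox',cv2.boundingRect(k))
# depth cross sections
for name,c,uv in(('lidT',T,(477,286)),('lidS',S,(429,370)),('cartT',T,(407,268)),('cartS',S,(370,297)),('vial',T,(335,307)),('bench',T,(330,340))):
    print(name,dpt(c,[uv])[0].round(4))
def crop(c,u,v,w=30):return cv2.resize(c['image'][v-w:v+w,u-w:u+w],(400,300) if 0 else (300,300),interpolation=cv2.INTER_CUBIC)
im=np.vstack([np.hstack([crop(T,190,289),crop(T,276,275)]),np.hstack([crop(S,206,220),crop(S,268,247)])])
im=im[:600];cv2.imwrite('pics/glass.png',im)
im=np.hstack([crop(T,407,272),crop(S,368,309)]);cv2.imwrite('pics/cart.png',im)
```

```text
T mat [0.656  0.1303] [0.0856 0.0862]
T mat [0.6332 0.0058] [0.0857 0.0859]
T mat [ 0.6136 -0.1248] [0.0852 0.0863]
S mat [0.6549 0.1254] [0.084  0.0845]
S mat [0.6319 0.0013] [0.0846 0.0851]
S mat [ 0.6068 -0.1279] [0.0811 0.1049]
lidT px ((476.142333984375, 286.2079772949219), (27.74836540222168, 28.504295349121094), 88.54293060302734) [[ 0.46094105 -0.28907479  0.017     ]] [[ 0.46166319 -0.29092726  0.01      ]]
lidS bbox (410, 358, 38, 35)
lidT [ 0.4614 -0.2911  0.0163]
lidS [ 0.4636 -0.293   0.0177]
cartT [ 0.4909 -0.1402  0.0719]
cartS [ 0.4852 -0.1491  0.0682]
vial [ 0.4176 -0.0016  0.0446]
bench [ 0.3537  0.0081 -0.0008]
```

View pics/glass.png

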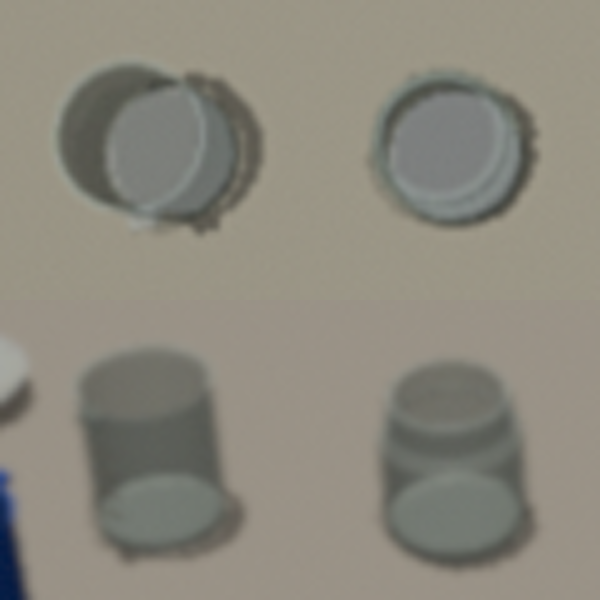

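View pics/cart.png

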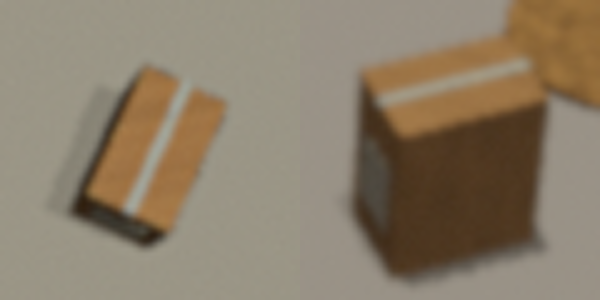

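Crops (5x): the beaker rim is centred near (186.2,286.6) in the top view and (204.5,206.4) in the side view. The jar rim is near (274.6,272.2) and (267.5,236). All four carton top corners are visible in both views.

Run:
```python
from h import *
T=cap('top');S=cap('side')
f=lambda p,o:((np.array(p,float)+.5)/5-.5+o)
for n,a,b in(('beaker rim',f((133,140),(160,259)),f((145,84),(176,190))),('beaker base',f((171,150),(160,259)),f((163,211),(176,190))),
 ('jar rim',f((145,138),(246,245)),f((150,97),(238,217))),('jar base',f((153,152),(246,245)),f((155,212),(238,217)))):
    p,g=tri(T,a,S,b);print(n,p.round(4),round(g,4),'Tplane',plane(T,[a],{'beaker rim':.072,'jar rim':.066}.get(n,.003))[0].round(4),'S',plane(S,[b],{'beaker rim':.072,'jar rim':.066}.get(n,.003))[0].round(4))
ct=[f(p,(377,242)) for p in((147,65),(227,102),(165,232),(87,193))]
cs=[f(p,(338,279)) for p in((225,38),(247,95),(100,138),(62,75))]
P=plane(T,ct,.07);print(P.round(4),P.mean(0),plane(S,cs,.07).mean(0))
for a,b in zip(ct,cs):print(tri(T,a,S,b)[0].round(4))
d=P[0]-P[3];print('yaw long',np.degrees(np.arctan2(d[1],d[0])),np.linalg.norm(d),np.linalg.norm(P[1]-P[0]))
def e(c,m):return cv2.fitEllipse(max(cv2.findContours(m,0,1)[0],key=cv2.contourArea))[0]
mt=(T['image'].max(2)<75).astype(np.uint8)[268:303,460:495]
u=np.array(e(T,mt))+[460,268];print('lid T',u,plane(T,[u],.012))
ms=(S['image'].max(2)<75).astype(np.uint8)[350:395,405:455]
u2=np.array(e(S,ms))+[405,350];print('lid S',u2,plane(S,[u2],.0085),tri(T,u,S,u2))
def lidtop(c):
    d=c['depth'];v,x=np.mgrid[(268 if c is T else 350):(303 if c is T else 395),(460 if c is T else 405):(495 if c is T else 455)];uv=np.c_[x.ravel(),v.ravel()]
    p=dpt(c,uv);p=p[p[:,2]>.012];return p.mean(0).round(4),len(p),p.min(0).round(4),p.max(0).round(4)
print(lidtop(T),lidtop(S))
print('vial red S/T')
```

```text
beaker rim [0.4553 0.2866 0.0693] 0.0036 Tplane [0.4536 0.287  0.072 ] S [0.4545 0.2818 0.072 ]
beaker base [4.577e-01 2.892e-01 3.000e-04] 0.0022 Tplane [0.4566 0.2892 0.003 ] S [0.4565 0.2852 0.003 ]
jar rim [0.4844 0.1151 0.063 ] 0.0022 Tplane [0.4831 0.1154 0.066 ] S [0.4826 0.1112 0.066 ]
jar base [0.4862 0.1182 0.002 ] 0.0017 Tplane [0.4855 0.1186 0.003 ] S [0.4861 0.1168 0.003 ]
[[ 0.5173 -0.1391  0.07  ]
 [ 0.5028 -0.17    0.07  ]
 [ 0.4523 -0.1448  0.07  ]
 [ 0.4674 -0.1149  0.07  ]] [ 0.48497617 -0.14219656  0.07      ] [ 0.48520961 -0.14762232  0.07      ]
[ 0.5211 -0.1428  0.0654]
[ 0.5035 -0.1706  0.0686]
[ 0.4539 -0.1465  0.0657]
[ 0.469  -0.1164  0.0654]
yaw long -25.82285930378652 0.05542430585569461 0.0341233753958129
lid T [476.16577339 286.24026299] [[ 0.4613904  -0.29044472  0.012     ]]
lid S [428.46150589 375.26659012] [[ 0.46140647 -0.29502602  0.0085    ]] (array([ 0.46288805, -0.29311906,  0.0053102 ]), np.float64(0.0023436154873619046))
(array([ 0.4614, -0.2894,  0.0225]), 672, array([ 0.3463, -0.3212,  0.0123]), array([0.4924, 0.0049, 1.1278])) (array([ 0.4577, -0.2967,  0.0204]), 917, array([-0.0539, -0.5419,  0.0121]), array([ 0.4933, -0.2649,  0.6681]))
vial red S/T
```

Call:
step_arm(
  increments=[
    {"tx": 25, "ty": -38.5, "claw": 1},
    {"tx": 25, "ty": -38.5},
    {"tx": 25, "ty": -38.5},
    {"tx": 25, "ty": -38.5},
    {"tx": 25, "ty": -38.5},
    {"tx": 25, "ty": -38.5},
    {"tx": 25, "ty": -38.5},
    {"tx": 25, "ty": -38.5},
    {"tx": 24, "ty": -39},
    {"tz": -40},
    {"tz": -40},
    {"tz": -40},
  ],
  newtons=5,
)

```text
$.increments[0]: bad value
```

Call:
step_arm(
  increments=[
    {"tx": 25, "ty": -38.5, "tz": 0, "ax": 0, "ay": 0, "az": 0, "claw": 1},
    {"tx": 25, "ty": -38.5, "tz": 0, "ax": 0, "ay": 0, "az": 0, "claw": 1},
    {"tx": 25, "ty": -38.5, "tz": 0, "ax": 0, "ay": 0, "az": 0, "claw": 1},
    {"tx": 25, "ty": -38.5, "tz": 0, "ax": 0, "ay": 0, "az": 0, "claw": 1},
    {"tx": 25, "ty": -38.5, "tz": 0, "ax": 0, "ay": 0, "az": 0, "claw": 1},
    {"tx": 25, "ty": -38.5, "tz": 0, "ax": 0, "ay": 0, "az": 0, "claw": 1},
    {"tx": 25, "ty": -38.5, "tz": 0, "ax": 0, "ay": 0, "az": 0, "claw": 1},
    {"tx": 25, "ty": -38.5, "tz": 0, "ax": 0, "ay": 0, "az": 0, "claw": 1},
    {"tx": 24, "ty": -39, "tz": 0, "ax": 0, "ay": 0, "az": 0, "claw": 1},
    {"tx": 0, "ty": 0, "tz": -40, "ax": 0, "ay": 0, "az": 0, "claw": 1},
    {"tx": 0, "ty": 0, "tz": -40, "ax": 0, "ay": 0, "az": 0, "claw": 1},
    {"tx": 0, "ty": 0, "tz": -40, "ax": 0, "ay": 0, "az": 0, "claw": 1},
  ],
  newtons=5,
)

```text
time_s: 1.5
tcp_pos: [0.4551, 0.2868, 0.1249]
eef_rot: [-179.9, -0.0, -20.1]
contact_force: [0.8, -0.4, -0.4]
gripper_width: 0.0874
```

Call:
step_arm(
  increments=[
    {"tx": 0, "ty": 0, "tz": -30, "ax": 0, "ay": 0, "az": 0, "claw": 1},
    {"tx": 0, "ty": 0, "tz": -30, "ax": 0, "ay": 0, "az": 0, "claw": 1},
    {"tx": 0, "ty": 0, "tz": -25, "ax": 0, "ay": 0, "az": 0, "claw": 1},
    {"tx": 0, "ty": 0, "tz": 0, "ax": 0, "ay": 0, "az": 0, "claw": 0.6},
    {"tx": 0, "ty": 0, "tz": 0, "ax": 0, "ay": 0, "az": 0, "claw": 0.45},
    {"tx": 0, "ty": 0, "tz": 0, "ax": 0, "ay": 0, "az": 0, "claw": 0.4},
    {"tx": 0, "ty": 0, "tz": 0, "ax": 0, "ay": 0, "az": 0, "claw": 0.35},
    {"tx": 0, "ty": 0, "tz": 0, "ax": 0, "ay": 0, "az": 0, "claw": 0.3},
    {"tx": 0, "ty": 0, "tz": 0, "ax": 0, "ay": 0, "az": 0, "claw": 0.3},
    {"tx": 0, "ty": 0, "tz": 0, "ax": 0, "ay": 0, "az": 0, "claw": 0.3},
  ],
  newtons=4,
)

```text
time_s: 2.5
tcp_pos: [0.4554, 0.2882, 0.0418]
eef_rot: [-179.9, -0.1, -20.0]
contact_force: [-0.7, 0.6, 6.7]
gripper_width: 0.0597
```

Call:
step_arm(
  increments=[
    {"tx": 0, "ty": 0, "tz": 0, "ax": 0, "ay": 0, "az": 0, "claw": 1},
    {"tx": 0, "ty": 0, "tz": 0, "ax": 0, "ay": 0, "az": 0, "claw": 1},
    {"tx": 0, "ty": 0, "tz": 0, "ax": 0, "ay": 0, "az": 0, "claw": 1},
    {"tx": 0, "ty": 0, "tz": 0, "ax": 0, "ay": 0, "az": 0, "claw": 1},
  ],
)

```text
time_s: 2.9
tcp_pos: [0.4546, 0.2872, 0.0404]
eef_rot: [180.0, 0.0, -20.0]
contact_force: [-0.2, 0.0, 0.4]
gripper_width: 0.0847
```

Run:
```python
from h import *
s=r.get_state();print(s['tcp_pos'],s['contact_force'],s['gripper_width'],s['moment'])
S=cap('side');cv2.imwrite('pics/s1.png',cv2.resize(S['image'][150:280,130:310],(720,520)))
```

```text
[0.45458281 0.28715321 0.04041839] [-0.2467656   0.00467084  0.38467206] 0.08471998874302411 [-0.01899236  0.0047722  -0.02201959]
```

View pics/s1.png

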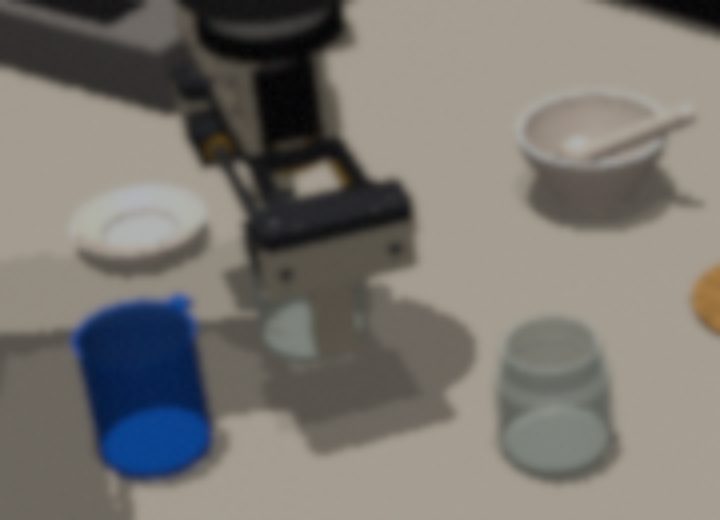

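Side picture: the open jaws straddle the upright beaker, around (305,330) in the crop, and nothing has been disturbed. Next I turn 90° and pinch to centre on the other axis.

Call:
step_arm(
  increments=[
    {"tx": 0, "ty": 0, "tz": 0, "ax": 0, "ay": 0, "az": -8.5, "claw": 1},
    {"tx": 0, "ty": 0, "tz": 0, "ax": 0, "ay": 0, "az": -8.5, "claw": 1},
    {"tx": 0, "ty": 0, "tz": 0, "ax": 0, "ay": 0, "az": -8.5, "claw": 1},
    {"tx": 0, "ty": 0, "tz": 0, "ax": 0, "ay": 0, "az": -8.5, "claw": 1},
    {"tx": 0, "ty": 0, "tz": 0, "ax": 0, "ay": 0, "az": -8.5, "claw": 1},
    {"tx": 0, "ty": 0, "tz": 0, "ax": 0, "ay": 0, "az": -8.5, "claw": 1},
    {"tx": 0, "ty": 0, "tz": 0, "ax": 0, "ay": 0, "az": -8.5, "claw": 1},
    {"tx": 0, "ty": 0, "tz": 0, "ax": 0, "ay": 0, "az": -8.5, "claw": 1},
    {"tx": 0, "ty": 0, "tz": 0, "ax": 0, "ay": 0, "az": -8.5, "claw": 1},
    {"tx": 0, "ty": 0, "tz": 0, "ax": 0, "ay": 0, "az": -8.5, "claw": 1},
    {"tx": 0, "ty": 0, "tz": 0, "ax": 0, "ay": 0, "az": -5, "claw": 1},
    {"tx": 0, "ty": 0, "tz": 0, "ax": 0, "ay": 0, "az": 0, "claw": 1},
  ],
  newtons=4,
)

```text
time_s: 4.15
tcp_pos: [0.4546, 0.2872, 0.0404]
eef_rot: [180.0, -0.0, -110.1]
contact_force: [0.3, 0.3, -0.3]
gripper_width: 0.0878
```

Call:
step_arm(
  increments=[
    {"tx": 0, "ty": 0, "tz": 0, "ax": 0, "ay": 0, "az": 0, "claw": 0.6},
    {"tx": 0, "ty": 0, "tz": 0, "ax": 0, "ay": 0, "az": 0, "claw": 0.5},
    {"tx": 0, "ty": 0, "tz": 0, "ax": 0, "ay": 0, "az": 0, "claw": 0.4},
    {"tx": 0, "ty": 0, "tz": 0, "ax": 0, "ay": 0, "az": 0, "claw": 0.35},
    {"tx": 0, "ty": 0, "tz": 0, "ax": 0, "ay": 0, "az": 0, "claw": 0.2},
    {"tx": 0, "ty": 0, "tz": 0, "ax": 0, "ay": 0, "az": 0, "claw": 0},
    {"tx": 0, "ty": 0, "tz": 0, "ax": 0, "ay": 0, "az": 0, "claw": -0.5},
    {"tx": 0, "ty": 0, "tz": 0, "ax": 0, "ay": 0, "az": 0, "claw": -1},
    {"tx": 0, "ty": 0, "tz": 0, "ax": 0, "ay": 0, "az": 0, "claw": -1},
  ],
  newtons=12,
)

```text
time_s: 5.05
tcp_pos: [0.4547, 0.2873, 0.0406]
eef_rot: [180.0, 0.0, -110.0]
contact_force: [-0.2, 0.3, -0.5]
gripper_width: 0.0584
```

Call:
step_arm(
  increments=[
    {"tx": 0, "ty": 0, "tz": 10, "ax": 0, "ay": 0, "az": 0, "claw": -1},
    {"tx": 0, "ty": 0, "tz": 25, "ax": 0, "ay": 0, "az": 0, "claw": -1},
    {"tx": 0, "ty": 0, "tz": 30, "ax": 0, "ay": 0, "az": 0, "claw": -1},
    {"tx": 0, "ty": 0, "tz": 25, "ax": 0, "ay": 0, "az": 0, "claw": -1},
    {"tx": 15, "ty": -12, "tz": 0, "ax": 0, "ay": 0, "az": 0, "claw": -1},
    {"tx": 30, "ty": -23, "tz": 0, "ax": 0, "ay": 0, "az": 0, "claw": -1},
    {"tx": 35, "ty": -27, "tz": 0, "ax": 0, "ay": 0, "az": 0, "claw": -1},
    {"tx": 35, "ty": -27, "tz": 0, "ax": 0, "ay": 0, "az": 0, "claw": -1},
    {"tx": 35, "ty": -27, "tz": 0, "ax": 0, "ay": 0, "az": 0, "claw": -1},
    {"tx": 30, "ty": -23, "tz": 0, "ax": 0, "ay": 0, "az": 0, "claw": -1},
    {"tx": 21, "ty": -18, "tz": 0, "ax": 0, "ay": 0, "az": 0, "claw": -1},
    {"tx": 0, "ty": 0, "tz": -15, "ax": 0, "ay": 0, "az": 0, "claw": -1},
  ],
)

```text
time_s: 6.25
tcp_pos: [0.6592, 0.1282, 0.1174]
eef_rot: [-179.8, 0.1, -110.1]
contact_force: [0.1, 0.7, -0.6]
gripper_width: 0.0583
```

Call:
step_arm(
  increments=[
    {"tx": 0, "ty": 0, "tz": -25, "ax": 0, "ay": 0, "az": 0, "claw": -1},
    {"tx": 0, "ty": 0, "tz": -25, "ax": 0, "ay": 0, "az": 0, "claw": -1},
    {"tx": 0, "ty": 0, "tz": -12, "ax": 0, "ay": 0, "az": 0, "claw": -1},
    {"tx": 0, "ty": 0, "tz": -4, "ax": 0, "ay": 0, "az": 0, "claw": -1},
    {"tx": 0, "ty": 0, "tz": -2, "ax": 0, "ay": 0, "az": 0, "claw": -1},
    {"tx": 0, "ty": 0, "tz": 0, "ax": 0, "ay": 0, "az": 0, "claw": -1},
    {"tx": 0, "ty": 0, "tz": 0, "ax": 0, "ay": 0, "az": 0, "claw": -1},
  ],
)

```text
time_s: 6.95
tcp_pos: [0.6563, 0.1307, 0.0488]
eef_rot: [-179.9, 0.1, -110.0]
contact_force: [-0.2, -0.0, 0.1]
gripper_width: 0.0579
```

Call:
step_arm(
  increments=[
    {"tx": 0, "ty": 0, "tz": -2, "ax": 0, "ay": 0, "az": 0, "claw": -1},
    {"tx": 0, "ty": 0, "tz": -1, "ax": 0, "ay": 0, "az": 0, "claw": -1},
    {"tx": 0, "ty": 0, "tz": -1, "ax": 0, "ay": 0, "az": 0, "claw": -1},
    {"tx": 0, "ty": 0, "tz": 0, "ax": 0, "ay": 0, "az": 0, "claw": -1},
  ],
)

```text
time_s: 7.35
tcp_pos: [0.6558, 0.1304, 0.0446]
eef_rot: [-180.0, 0.0, -110.0]
contact_force: [-2.5, -0.6, 4.8]
gripper_width: 0.058
```

Run:
```python
from h import *
T=cap('top');S=cap('side')
a=cv2.resize(T['image'][160:240,225:325],(500,400));b=cv2.resize(S['image'][170:250,270:370],(500,400))
cv2.imwrite('pics/p1.png',cv2.resize(np.hstack([a,b]),(800,320)));s=r.get_state();print(s['tcp_pos'],s['contact_force'])
```

```text
[0.65585636 0.13043838 0.04459309] [-2.78422367  0.76303178  5.44420848]
```

View pics/p1.png

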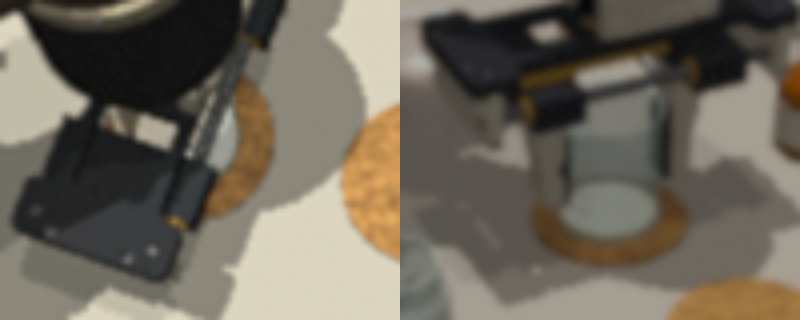

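The side crop shows the beaker base centred on the mat: base x 558–660, mat 531–689. Releasing and going to the jar.

Call:
step_arm(
  increments=[
    {"tx": 0, "ty": 0, "tz": 0, "ax": 0, "ay": 0, "az": 0, "claw": 0.6},
    {"tx": 0, "ty": 0, "tz": 0, "ax": 0, "ay": 0, "az": 0, "claw": 1},
    {"tx": 0, "ty": 0, "tz": 0, "ax": 0, "ay": 0, "az": 0, "claw": 1},
    {"tx": 0, "ty": 0, "tz": 0, "ax": 0, "ay": 0, "az": 0, "claw": 1},
    {"tx": 0, "ty": 0, "tz": 25, "ax": 0, "ay": 0, "az": 0, "claw": 1},
    {"tx": 0, "ty": 0, "tz": 40, "ax": 0, "ay": 0, "az": 0, "claw": 1},
    {"tx": 0, "ty": 0, "tz": 40, "ax": 0, "ay": 0, "az": 0, "claw": 1},
    {"tx": -40, "ty": -4, "tz": 0, "ax": 0, "ay": 0, "az": 0, "claw": 1},
    {"tx": -45, "ty": -4, "tz": 0, "ax": 0, "ay": 0, "az": 0, "claw": 1},
    {"tx": -45, "ty": -4, "tz": 0, "ax": 0, "ay": 0, "az": 0, "claw": 1},
    {"tx": -41, "ty": -3, "tz": 0, "ax": 0, "ay": 0, "az": 0, "claw": 1},
    {"tx": 0, "ty": 0, "tz": -20, "ax": 0, "ay": 0, "az": 0, "claw": 1},
  ],
)

```text
time_s: 8.65
tcp_pos: [0.4818, 0.115, 0.131]
eef_rot: [-179.9, 0.2, -109.9]
contact_force: [1.4, 1.4, 0.3]
gripper_width: 0.0878
```

Call:
step_arm(
  increments=[
    {"tx": 0, "ty": 0, "tz": -40, "ax": 0, "ay": 0, "az": 0, "claw": 1},
    {"tx": 0, "ty": 0, "tz": -40, "ax": 0, "ay": 0, "az": 0, "claw": 1},
    {"tx": 0, "ty": 0, "tz": -20, "ax": 0, "ay": 0, "az": 0, "claw": 1},
    {"tx": 0, "ty": 0, "tz": 0, "ax": 0, "ay": 0, "az": 0, "claw": 1},
    {"tx": 0, "ty": 0, "tz": 0, "ax": 0, "ay": 0, "az": 0, "claw": 0.6},
    {"tx": 0, "ty": 0, "tz": 0, "ax": 0, "ay": 0, "az": 0, "claw": 0.5},
    {"tx": 0, "ty": 0, "tz": 0, "ax": 0, "ay": 0, "az": 0, "claw": 0.4},
    {"tx": 0, "ty": 0, "tz": 0, "ax": 0, "ay": 0, "az": 0, "claw": 0.35},
    {"tx": 0, "ty": 0, "tz": 0, "ax": 0, "ay": 0, "az": 0, "claw": 0.32},
    {"tx": 0, "ty": 0, "tz": 0, "ax": 0, "ay": 0, "az": 0, "claw": 0.32},
  ],
  newtons=4,
)

```text
time_s: 9.65
tcp_pos: [0.485, 0.1156, 0.0294]
eef_rot: [-180.0, 0.1, -110.0]
contact_force: [-2.8, 1.4, 7.0]
gripper_width: 0.0611
```

Call:
step_arm(
  increments=[
    {"tx": 0, "ty": 0, "tz": 0, "ax": 0, "ay": 0, "az": 0, "claw": 0.6},
    {"tx": 0, "ty": 0, "tz": 0, "ax": 0, "ay": 0, "az": 0, "claw": 1},
    {"tx": 0, "ty": 0, "tz": 0, "ax": 0, "ay": 0, "az": 8.5, "claw": 1},
    {"tx": 0, "ty": 0, "tz": 0, "ax": 0, "ay": 0, "az": 8.5, "claw": 1},
    {"tx": 0, "ty": 0, "tz": 0, "ax": 0, "ay": 0, "az": 8.5, "claw": 1},
    {"tx": 0, "ty": 0, "tz": 0, "ax": 0, "ay": 0, "az": 8.5, "claw": 1},
    {"tx": 0, "ty": 0, "tz": 0, "ax": 0, "ay": 0, "az": 8.5, "claw": 1},
    {"tx": 0, "ty": 0, "tz": 0, "ax": 0, "ay": 0, "az": 8.5, "claw": 1},
    {"tx": 0, "ty": 0, "tz": 0, "ax": 0, "ay": 0, "az": 8.5, "claw": 1},
    {"tx": 0, "ty": 0, "tz": 0, "ax": 0, "ay": 0, "az": 8.5, "claw": 1},
    {"tx": 0, "ty": 0, "tz": 0, "ax": 0, "ay": 0, "az": 8.5, "claw": 1},
    {"tx": 0, "ty": 0, "tz": 0, "ax": 0, "ay": 0, "az": 8.5, "claw": 1},
  ],
)

```text
time_s: 10.85
tcp_pos: [0.4847, 0.1153, 0.0285]
eef_rot: [180.0, 0.0, -24.6]
contact_force: [0.0, -0.4, -0.6]
gripper_width: 0.088
```

Call:
step_arm(
  increments=[
    {"tx": 0, "ty": 0, "tz": 0, "ax": 0, "ay": 0, "az": 5, "claw": 1},
    {"tx": 0, "ty": 0, "tz": 0, "ax": 0, "ay": 0, "az": 0, "claw": 1},
    {"tx": 0, "ty": 0, "tz": 0, "ax": 0, "ay": 0, "az": 0, "claw": 0.6},
    {"tx": 0, "ty": 0, "tz": 0, "ax": 0, "ay": 0, "az": 0, "claw": 0.5},
    {"tx": 0, "ty": 0, "tz": 0, "ax": 0, "ay": 0, "az": 0, "claw": 0.4},
    {"tx": 0, "ty": 0, "tz": 0, "ax": 0, "ay": 0, "az": 0, "claw": 0.3},
    {"tx": 0, "ty": 0, "tz": 0, "ax": 0, "ay": 0, "az": 0, "claw": 0},
    {"tx": 0, "ty": 0, "tz": 0, "ax": 0, "ay": 0, "az": 0, "claw": -1},
    {"tx": 0, "ty": 0, "tz": 0, "ax": 0, "ay": 0, "az": 0, "claw": -1},
    {"tx": 0, "ty": 0, "tz": 0, "ax": 0, "ay": 0, "az": 0, "claw": -1},
  ],
  newtons=15,
)

```text
time_s: 11.85
tcp_pos: [0.4848, 0.1154, 0.0286]
eef_rot: [-180.0, -0.0, -20.0]
contact_force: [0.5, 1.3, 0.5]
gripper_width: 0.0586
```

Call:
step_arm(
  increments=[
    {"tx": 0, "ty": 0, "tz": 10, "ax": 0, "ay": 0, "az": 0, "claw": -1},
    {"tx": 0, "ty": 0, "tz": 25, "ax": 0, "ay": 0, "az": 0, "claw": -1},
    {"tx": 0, "ty": 0, "tz": 30, "ax": 0, "ay": 0, "az": 0, "claw": -1},
    {"tx": 0, "ty": 0, "tz": 25, "ax": 0, "ay": 0, "az": 0, "claw": -1},
    {"tx": 8, "ty": -14, "tz": 0, "ax": 0, "ay": 0, "az": 0, "claw": -1},
    {"tx": 18, "ty": -33, "tz": 0, "ax": 0, "ay": 0, "az": 0, "claw": -1},
    {"tx": 20, "ty": -38, "tz": 0, "ax": 0, "ay": 0, "az": 0, "claw": -1},
    {"tx": 20, "ty": -38, "tz": 0, "ax": 0, "ay": 0, "az": 0, "claw": -1},
    {"tx": 20, "ty": -38, "tz": 0, "ax": 0, "ay": 0, "az": 0, "claw": -1},
    {"tx": 20, "ty": -38, "tz": 0, "ax": 0, "ay": 0, "az": 0, "claw": -1},
    {"tx": 15, "ty": -27, "tz": 0, "ax": 0, "ay": 0, "az": 0, "claw": -1},
    {"tx": 8, "ty": -14, "tz": 0, "ax": 0, "ay": 0, "az": 0, "claw": -1},
  ],
)

```text
time_s: 13.05
tcp_pos: [0.6142, -0.1271, 0.1187]
eef_rot: [180.0, 0.0, -20.1]
contact_force: [-0.1, 0.0, -1.0]
gripper_width: 0.059
```

Call:
step_arm(
  increments=[
    {"tx": 0, "ty": 0, "tz": -15, "ax": 0, "ay": 0, "az": 0, "claw": -1},
    {"tx": 0, "ty": 0, "tz": -25, "ax": 0, "ay": 0, "az": 0, "claw": -1},
    {"tx": 0, "ty": 0, "tz": -25, "ax": 0, "ay": 0, "az": 0, "claw": -1},
    {"tx": 0, "ty": 0, "tz": -12, "ax": 0, "ay": 0, "az": 0, "claw": -1},
    {"tx": 0, "ty": 0, "tz": -5, "ax": 0, "ay": 0, "az": 0, "claw": -1},
    {"tx": 0, "ty": 0, "tz": -2, "ax": 0, "ay": 0, "az": 0, "claw": -1},
    {"tx": 0, "ty": 0, "tz": 0, "ax": 0, "ay": 0, "az": 0, "claw": -1},
    {"tx": 0, "ty": 0, "tz": 0, "ax": 0, "ay": 0, "az": 0, "claw": -1},
  ],
)

```text
time_s: 13.85
tcp_pos: [0.6144, -0.1245, 0.0357]
eef_rot: [-180.0, -0.1, -20.0]
contact_force: [-0.3, -0.1, -1.9]
gripper_width: 0.0588
```

Run:
```python
from h import *
T=cap('top');S=cap('side')
a=cv2.resize(T['image'][175:235,235:310],(500,400));b=cv2.resize(S['image'][235:315,355:455],(500,400))
cv2.imwrite('pics/p2.png',cv2.resize(np.hstack([a,b]),(800,320)));s=r.get_state();print(s['tcp_pos'],s['contact_force'])
```

```text
[ 0.61423398 -0.12461196  0.03554415] [-0.54585413  0.87432604 -0.9308602 ]
```

View pics/p2.png

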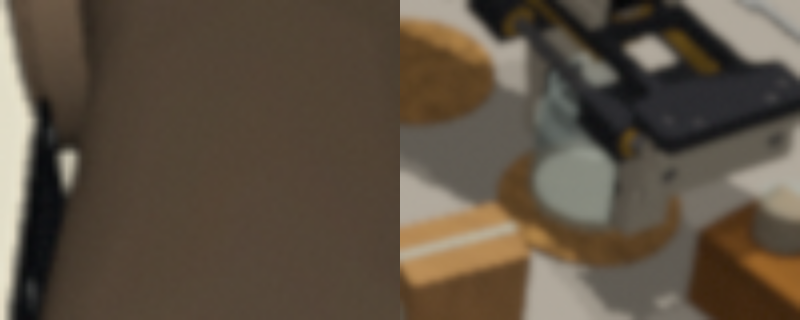

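In the side crop the jar base sits about centred on the right mat. Lowering the last 3 mm, releasing, then the carton.

Call:
step_arm(
  increments=[
    {"tx": 0, "ty": 0, "tz": -2, "ax": 0, "ay": 0, "az": 0, "claw": -1},
    {"tx": 0, "ty": 0, "tz": -1, "ax": 0, "ay": 0, "az": 0, "claw": -1},
    {"tx": 0, "ty": 0, "tz": 0, "ax": 0, "ay": 0, "az": 0, "claw": -1},
    {"tx": 0, "ty": 0, "tz": 0, "ax": 0, "ay": 0, "az": 0, "claw": -1},
  ],
)

```text
time_s: 14.35
tcp_pos: [0.614, -0.1246, 0.0326]
eef_rot: [-180.0, -0.1, -20.0]
contact_force: [-2.6, 1.5, 5.0]
gripper_width: 0.059
```

Call:
step_arm(
  increments=[
    {"tx": 0, "ty": 0, "tz": 0, "ax": 0, "ay": 0, "az": 0, "claw": 0.6},
    {"tx": 0, "ty": 0, "tz": 0, "ax": 0, "ay": 0, "az": 0, "claw": 0.8},
    {"tx": 0, "ty": 0, "tz": 0, "ax": 0, "ay": 0, "az": 0, "claw": 1},
    {"tx": 0, "ty": 0, "tz": 0, "ax": 0, "ay": 0, "az": 0, "claw": 1},
    {"tx": 0, "ty": 0, "tz": 25, "ax": 0, "ay": 0, "az": 0, "claw": 1},
    {"tx": 0, "ty": 0, "tz": 40, "ax": 0, "ay": 0, "az": 0, "claw": 1},
    {"tx": 0, "ty": 0, "tz": 42, "ax": 0, "ay": 0, "az": 0, "claw": 1},
    {"tx": -35, "ty": -5, "tz": 0, "ax": 0, "ay": 0, "az": -2, "claw": 1},
    {"tx": -35, "ty": -5, "tz": 0, "ax": 0, "ay": 0, "az": -2, "claw": 1},
    {"tx": -35, "ty": -5, "tz": 0, "ax": 0, "ay": 0, "az": -2, "claw": 1},
    {"tx": -24, "ty": -3, "tz": 0, "ax": 0, "ay": 0, "az": 0, "claw": 1},
    {"tx": 0, "ty": 0, "tz": 0, "ax": 0, "ay": 0, "az": 0, "claw": 1},
  ],
)

```text
time_s: 15.55
tcp_pos: [0.4816, -0.143, 0.1388]
eef_rot: [-180.0, 0.0, -26.0]
contact_force: [1.1, -0.0, 0.1]
gripper_width: 0.0871
```

Call:
step_arm(
  increments=[
    {"tx": 0, "ty": 0, "tz": -30, "ax": 0, "ay": 0, "az": 0, "claw": 1},
    {"tx": 0, "ty": 0, "tz": -40, "ax": 0, "ay": 0, "az": 0, "claw": 1},
    {"tx": 0, "ty": 0, "tz": -29, "ax": 0, "ay": 0, "az": 0, "claw": 1},
    {"tx": 0, "ty": 0, "tz": 0, "ax": 0, "ay": 0, "az": 0, "claw": 1},
    {"tx": 0, "ty": 0, "tz": 0, "ax": 0, "ay": 0, "az": 0, "claw": 0.4},
    {"tx": 0, "ty": 0, "tz": 0, "ax": 0, "ay": 0, "az": 0, "claw": 0},
    {"tx": 0, "ty": 0, "tz": 0, "ax": 0, "ay": 0, "az": 0, "claw": -0.1},
    {"tx": 0, "ty": 0, "tz": 0, "ax": 0, "ay": 0, "az": 0, "claw": -0.2},
    {"tx": 0, "ty": 0, "tz": 0, "ax": 0, "ay": 0, "az": 0, "claw": -0.5},
    {"tx": 0, "ty": 0, "tz": 0, "ax": 0, "ay": 0, "az": 0, "claw": -1},
    {"tx": 0, "ty": 0, "tz": 0, "ax": 0, "ay": 0, "az": 0, "claw": -1},
  ],
  newtons=10,
)

```text
time_s: 16.65
tcp_pos: [0.4848, -0.1427, 0.0398]
eef_rot: [-180.0, -0.0, -26.0]
contact_force: [0.1, 0.7, -0.2]
gripper_width: 0.0372
```

Call:
step_arm(
  increments=[
    {"tx": 0, "ty": 0, "tz": 10, "ax": 0, "ay": 0, "az": 0, "claw": -1},
    {"tx": 0, "ty": 0, "tz": 30, "ax": 0, "ay": 0, "az": 0, "claw": -1},
    {"tx": 0, "ty": 0, "tz": 30, "ax": 0, "ay": 0, "az": 0, "claw": -1},
    {"tx": 0, "ty": 0, "tz": 30, "ax": 0, "ay": 0, "az": 0, "claw": -1},
    {"tx": 14, "ty": 14, "tz": 0, "ax": 0, "ay": 0, "az": 0, "claw": -1},
    {"tx": 25, "ty": 25, "tz": 0, "ax": 0, "ay": 0, "az": 0, "claw": -1},
    {"tx": 30, "ty": 30, "tz": 0, "ax": 0, "ay": 0, "az": 0, "claw": -1},
    {"tx": 30, "ty": 30, "tz": 0, "ax": 0, "ay": 0, "az": 0, "claw": -1},
    {"tx": 30, "ty": 30, "tz": 0, "ax": 0, "ay": 0, "az": 0, "claw": -1},
    {"tx": 19, "ty": 19.5, "tz": 0, "ax": 0, "ay": 0, "az": 0, "claw": -1},
    {"tx": 0, "ty": 0, "tz": -15, "ax": 0, "ay": 0, "az": 0, "claw": -1},
    {"tx": 0, "ty": 0, "tz": -25, "ax": 0, "ay": 0, "az": 0, "claw": -1},
  ],
)

```text
time_s: 17.85
tcp_pos: [0.6343, 0.0073, 0.1002]
eef_rot: [-179.9, -0.1, -25.9]
contact_force: [0.4, -1.0, -0.3]
gripper_width: 0.0362
```

Call:
step_arm(
  increments=[
    {"tx": 0, "ty": 0, "tz": -30, "ax": 0, "ay": 0, "az": 0, "claw": -1},
    {"tx": 0, "ty": 0, "tz": -15, "ax": 0, "ay": 0, "az": 0, "claw": -1},
    {"tx": 0, "ty": 0, "tz": -7, "ax": 0, "ay": 0, "az": 0, "claw": -1},
    {"tx": 0, "ty": 0, "tz": -2, "ax": 0, "ay": 0, "az": 0, "claw": -1},
    {"tx": 0, "ty": 0, "tz": -1.5, "ax": 0, "ay": 0, "az": 0, "claw": -1},
    {"tx": 0, "ty": 0, "tz": 0, "ax": 0, "ay": 0, "az": 0, "claw": -1},
    {"tx": 0, "ty": 0, "tz": 0, "ax": 0, "ay": 0, "az": 0, "claw": -1},
  ],
)

```text
time_s: 18.55
tcp_pos: [0.6332, 0.006, 0.045]
eef_rot: [-179.9, -0.1, -26.0]
contact_force: [0.4, 0.1, -0.8]
gripper_width: 0.0361
```

Call:
step_arm(
  increments=[
    {"tx": 0, "ty": 0, "tz": -1, "ax": 0, "ay": 0, "az": 0, "claw": -1},
    {"tx": 0, "ty": 0, "tz": -0.5, "ax": 0, "ay": 0, "az": 0, "claw": -1},
    {"tx": 0, "ty": 0, "tz": 0, "ax": 0, "ay": 0, "az": 0, "claw": -1},
    {"tx": 0, "ty": 0, "tz": 0, "ax": 0, "ay": 0, "az": 0, "claw": 0},
    {"tx": 0, "ty": 0, "tz": 0, "ax": 0, "ay": 0, "az": 0, "claw": 0.5},
    {"tx": 0, "ty": 0, "tz": 0, "ax": 0, "ay": 0, "az": 0, "claw": 0.5},
    {"tx": 0, "ty": 0, "tz": 0, "ax": 0, "ay": 0, "az": 0, "claw": 0.5},
    {"tx": 0, "ty": 0, "tz": 30, "ax": 0, "ay": 0, "az": 0, "claw": 0.5},
    {"tx": 0, "ty": 0, "tz": 40, "ax": 0, "ay": 0, "az": 0, "claw": 1},
    {"tx": 0, "ty": 0, "tz": 36, "ax": 0, "ay": 0, "az": 0, "claw": 1},
  ],
)

```text
time_s: 19.55
tcp_pos: [0.6326, 0.0057, 0.1497]
eef_rot: [180.0, 0.0, -26.0]
contact_force: [1.6, 0.2, 0.4]
gripper_width: 0.0768
```

Call:
step_arm(
  increments=[
    {"tx": -22, "ty": -38, "tz": 0, "ax": 0, "ay": 0, "az": 0, "claw": 1},
    {"tx": -22, "ty": -38, "tz": 0, "ax": 0, "ay": 0, "az": 0, "claw": 1},
    {"tx": -22, "ty": -38, "tz": 0, "ax": 0, "ay": 0, "az": 0, "claw": 1},
    {"tx": -22, "ty": -38, "tz": 0, "ax": 0, "ay": 0, "az": 0, "claw": 1},
    {"tx": -22, "ty": -38, "tz": 0, "ax": 0, "ay": 0, "az": 0, "claw": 1},
    {"tx": -22, "ty": -38, "tz": 0, "ax": 0, "ay": 0, "az": 0, "claw": 1},
    {"tx": -22, "ty": -38, "tz": 0, "ax": 0, "ay": 0, "az": 0, "claw": 1},
    {"tx": -18, "ty": -30, "tz": 0, "ax": 0, "ay": 0, "az": 0, "claw": 1},
    {"tx": 0, "ty": 0, "tz": -40, "ax": 0, "ay": 0, "az": 0, "claw": 1},
    {"tx": 0, "ty": 0, "tz": -20, "ax": 0, "ay": 0, "az": 0, "claw": 1},
    {"tx": 0, "ty": 0, "tz": 0, "ax": 0, "ay": 0, "az": 0, "claw": 1},
  ],
)

```text
time_s: 20.65
tcp_pos: [0.4584, -0.29, 0.0859]
eef_rot: [180.0, 0.3, -26.1]
contact_force: [-0.4, 0.2, 0.1]
gripper_width: 0.0875
```

Run:
```python
from h import *
T=cap('top');S=cap('side')
a=cv2.resize(T['image'][150:240,240:440],(800,360));b=cv2.resize(S['image'][170:320,290:450],(254,238));c=cv2.resize(S['image'][320:420,350:500],(357,238))
o=np.zeros((598,800,3),np.uint8);o[:360]=a;o[360:,:254]=b;o[360:,260:617]=c
cv2.imwrite('pics/p3.png',o);s=r.get_state();print(s['tcp_pos'],s['contact_force'])
```

```text
[ 0.46090184 -0.29031276  0.08887535] [ 0.75239081 -0.20837182  0.91852556]
```

View pics/p3.png

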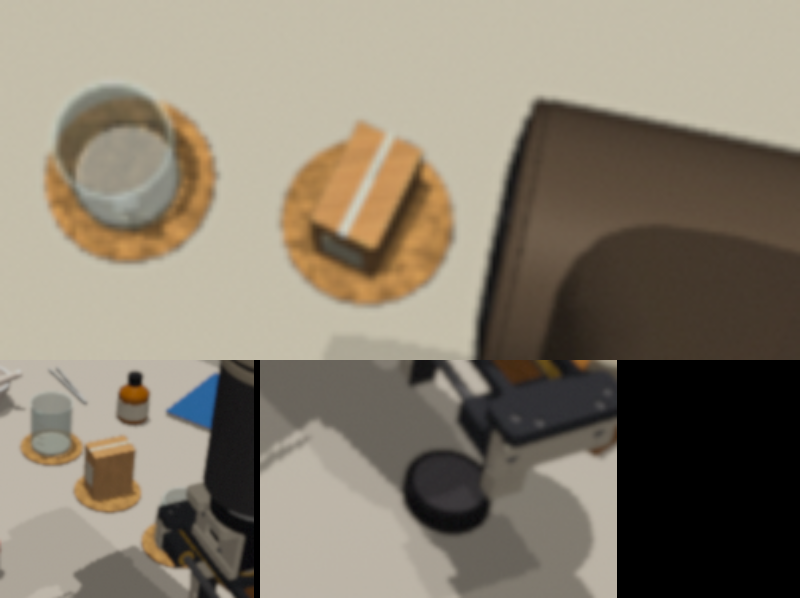

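The top crop shows the beaker at (115,150) and carton at (367,190) upright on their mats. The side crop shows the jaws over the lid. Pinch the lid, turn, then grasp.

Call:
step_arm(
  increments=[
    {"tx": 0, "ty": 0, "tz": -30, "ax": 0, "ay": 0, "az": 0, "claw": 1},
    {"tx": 0, "ty": 0, "tz": -25, "ax": 0, "ay": 0, "az": 0, "claw": 1},
    {"tx": 0, "ty": 0, "tz": -10, "ax": 0, "ay": 0, "az": 0, "claw": 1},
    {"tx": 0, "ty": 0, "tz": -2, "ax": 0, "ay": 0, "az": 0, "claw": 1},
    {"tx": 0, "ty": 0, "tz": 0, "ax": 0, "ay": 0, "az": 0, "claw": 1},
    {"tx": 0, "ty": 0, "tz": 0, "ax": 0, "ay": 0, "az": 0, "claw": 0.6},
    {"tx": 0, "ty": 0, "tz": 0, "ax": 0, "ay": 0, "az": 0, "claw": 0.5},
    {"tx": 0, "ty": 0, "tz": 0, "ax": 0, "ay": 0, "az": 0, "claw": 0.4},
    {"tx": 0, "ty": 0, "tz": 0, "ax": 0, "ay": 0, "az": 0, "claw": 0.35},
    {"tx": 0, "ty": 0, "tz": 0, "ax": 0, "ay": 0, "az": 0, "claw": 0.3},
    {"tx": 0, "ty": 0, "tz": 0, "ax": 0, "ay": 0, "az": 0, "claw": 0.3},
    {"tx": 0, "ty": 0, "tz": 0, "ax": 0, "ay": 0, "az": 0, "claw": 0.3},
  ],
  newtons=3,
)

```text
time_s: 21.95
tcp_pos: [0.4609, -0.2903, 0.0218]
eef_rot: [180.0, -0.0, -26.0]
contact_force: [-1.0, 0.1, 4.6]
gripper_width: 0.0603
```

Call:
step_arm(
  increments=[
    {"tx": 0, "ty": 0, "tz": 0, "ax": 0, "ay": 0, "az": 0, "claw": 0.6},
    {"tx": 0, "ty": 0, "tz": 0, "ax": 0, "ay": 0, "az": 0, "claw": 1},
    {"tx": 0, "ty": 0, "tz": 0, "ax": 0, "ay": 0, "az": 0, "claw": 1},
    {"tx": 0, "ty": 0, "tz": 0, "ax": 0, "ay": 0, "az": -8.5, "claw": 1},
    {"tx": 0, "ty": 0, "tz": 0, "ax": 0, "ay": 0, "az": -8.5, "claw": 1},
    {"tx": 0, "ty": 0, "tz": 0, "ax": 0, "ay": 0, "az": -8.5, "claw": 1},
    {"tx": 0, "ty": 0, "tz": 0, "ax": 0, "ay": 0, "az": -8.5, "claw": 1},
    {"tx": 0, "ty": 0, "tz": 0, "ax": 0, "ay": 0, "az": -8.5, "claw": 1},
    {"tx": 0, "ty": 0, "tz": 0, "ax": 0, "ay": 0, "az": -8.5, "claw": 1},
    {"tx": 0, "ty": 0, "tz": 0, "ax": 0, "ay": 0, "az": -8.5, "claw": 1},
    {"tx": 0, "ty": 0, "tz": 0, "ax": 0, "ay": 0, "az": -8.5, "claw": 1},
    {"tx": 0, "ty": 0, "tz": 0, "ax": 0, "ay": 0, "az": -8.5, "claw": 1},
  ],
)

```text
time_s: 23.15
tcp_pos: [0.4606, -0.2901, 0.0214]
eef_rot: [180.0, 0.0, -102.8]
contact_force: [0.3, -0.1, -0.1]
gripper_width: 0.0875
```

Call:
step_arm(
  increments=[
    {"tx": 0, "ty": 0, "tz": 0, "ax": 0, "ay": 0, "az": -8.5, "claw": 1},
    {"tx": 0, "ty": 0, "tz": 0, "ax": 0, "ay": 0, "az": -5, "claw": 1},
    {"tx": 0, "ty": 0, "tz": 0, "ax": 0, "ay": 0, "az": 0, "claw": 1},
    {"tx": 0, "ty": 0, "tz": 0, "ax": 0, "ay": 0, "az": 0, "claw": 0.6},
    {"tx": 0, "ty": 0, "tz": 0, "ax": 0, "ay": 0, "az": 0, "claw": 0.5},
    {"tx": 0, "ty": 0, "tz": 0, "ax": 0, "ay": 0, "az": 0, "claw": 0.4},
    {"tx": 0, "ty": 0, "tz": 0, "ax": 0, "ay": 0, "az": 0, "claw": 0.3},
    {"tx": 0, "ty": 0, "tz": 0, "ax": 0, "ay": 0, "az": 0, "claw": 0},
    {"tx": 0, "ty": 0, "tz": 0, "ax": 0, "ay": 0, "az": 0, "claw": -1},
    {"tx": 0, "ty": 0, "tz": 0, "ax": 0, "ay": 0, "az": 0, "claw": -1},
    {"tx": 0, "ty": 0, "tz": 0, "ax": 0, "ay": 0, "az": 0, "claw": -1},
  ],
  newtons=12,
)

```text
time_s: 24.25
tcp_pos: [0.4607, -0.2902, 0.0216]
eef_rot: [-180.0, -0.0, -116.0]
contact_force: [0.4, 0.4, -1.5]
gripper_width: 0.0594
```

Call:
step_arm(
  increments=[
    {"tx": 0, "ty": 0, "tz": 15, "ax": 0, "ay": 0, "az": 0, "claw": -1},
    {"tx": 0, "ty": 0, "tz": 30, "ax": 0, "ay": 0, "az": 0, "claw": -1},
    {"tx": 0, "ty": 0, "tz": 30, "ax": 0, "ay": 0, "az": 0, "claw": -1},
    {"tx": 0, "ty": 0, "tz": 25, "ax": 0, "ay": 0, "az": 0, "claw": -1},
    {"tx": 15, "ty": 16, "tz": 0, "ax": 0, "ay": 0, "az": 0, "claw": -1},
    {"tx": 28, "ty": 30, "tz": 0, "ax": 0, "ay": 0, "az": 0, "claw": -1},
    {"tx": 30, "ty": 32, "tz": 0, "ax": 0, "ay": 0, "az": 0, "claw": -1},
    {"tx": 30, "ty": 32, "tz": 0, "ax": 0, "ay": 0, "az": 0, "claw": -1},
    {"tx": 28, "ty": 30, "tz": 0, "ax": 0, "ay": 0, "az": 0, "claw": -1},
    {"tx": 22.3, "ty": 25.5, "tz": 0, "ax": 0, "ay": 0, "az": 0, "claw": -1},
    {"tx": 0, "ty": 0, "tz": -15, "ax": 0, "ay": 0, "az": 0, "claw": -1},
    {"tx": 0, "ty": 0, "tz": 0, "ax": 0, "ay": 0, "az": 0, "claw": -1},
  ],
)

```text
time_s: 25.45
tcp_pos: [0.613, -0.1236, 0.1044]
eef_rot: [179.8, -0.1, -115.9]
contact_force: [-1.4, -0.2, -0.3]
gripper_width: 0.0604
```

Run:
```python
from h import *
S=cap('side')
cv2.imwrite('pics/p4.png',cv2.resize(S['image'][225:315,345:465],(800,600),interpolation=cv2.INTER_CUBIC));s=r.get_state();print(s['tcp_pos'],s['contact_force'],s['gripper_width'])
```

```text
[ 0.61295032 -0.12438362  0.1053499 ] [-0.40511244  0.72437451 -0.78853377] 0.05960096781278899
```

View pics/p4.png

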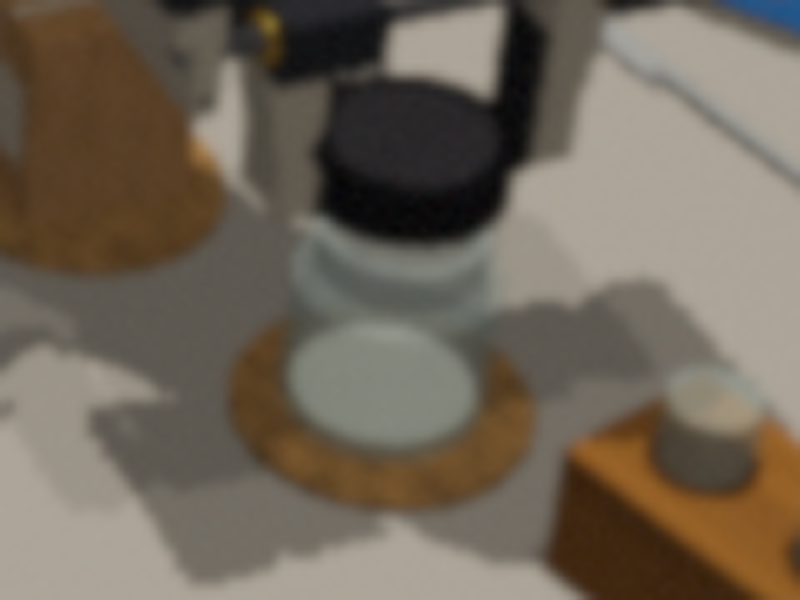

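Side crop: the lid is held level just above the jar neck, with lid x 320–508, shoulder 293–497 and base 287–478. I'll check the alignment numerically.

Run:
```python
from h import *
S=cap('side');s=r.get_state();print(s['tcp_pos'])
def ext(cx,cy,rad,z):
    a=np.linspace(0,2*np.pi,90);p=proj(S,np.c_[cx+rad*np.cos(a),cy+rad*np.sin(a),0*a+z]);p=(p-[345,225]+.5)*6.667-.5
    return p.min(0).round(),p.max(0).round()
for n,q in(('lid top',(.6129,-.1244,.03,.1015)),('lid bot',(.6129,-.1244,.03,.0845)),('shoulder',(.614,-.1246,.03,.050)),('base',(.614,-.1246,.03,.004)),('mat',(.6136,-.1248,.045,.004))):print(n,*ext(*q))
```

```text
[ 0.61329517 -0.1248635   0.10622219]
lid top [295.  64.] [515. 193.]
lid bot [290. 112.] [507. 243.]
shoulder [282. 207.] [494. 339.]
base [268. 328.] [475. 463.]
mat [217. 297.] [527. 500.]
```

Call:
step_arm(
  increments=[
    {"tx": 0.7, "ty": 0, "tz": -5, "ax": 0, "ay": 0, "az": 0, "claw": -1},
    {"tx": 0, "ty": 0, "tz": -5, "ax": 0, "ay": 0, "az": 0, "claw": -1},
    {"tx": 0, "ty": 0, "tz": -2, "ax": 0, "ay": 0, "az": 0, "claw": -1},
    {"tx": 0, "ty": 0, "tz": -1.5, "ax": 0, "ay": 0, "az": 0, "claw": -1},
    {"tx": 0, "ty": 0, "tz": -1.5, "ax": 0, "ay": 0, "az": 0, "claw": -1},
    {"tx": 0, "ty": 0, "tz": -1.5, "ax": 0, "ay": 0, "az": 0, "claw": -1},
    {"tx": 0, "ty": 0, "tz": 0, "ax": 0, "ay": 0, "az": 0, "claw": -1},
    {"tx": 0, "ty": 0, "tz": 0, "ax": 0, "ay": 0, "az": 0, "claw": -1},
  ],
)

```text
time_s: 26.35
tcp_pos: [0.6147, -0.1246, 0.0901]
eef_rot: [-180.0, 0.0, -116.0]
contact_force: [0.0, 0.2, -0.4]
gripper_width: 0.0602
```

Call:
step_arm(
  increments=[
    {"tx": 0, "ty": 0, "tz": -1.5, "ax": 0, "ay": 0, "az": 0, "claw": -1},
    {"tx": 0, "ty": 0, "tz": -1.5, "ax": 0, "ay": 0, "az": 0, "claw": -1},
    {"tx": 0, "ty": 0, "tz": -1.5, "ax": 0, "ay": 0, "az": 0, "claw": -1},
    {"tx": 0, "ty": 0, "tz": 0, "ax": 0, "ay": 0, "az": 0, "claw": -1},
    {"tx": 0, "ty": 0, "tz": 0, "ax": 0, "ay": 0, "az": 0, "claw": -1},
  ],
)

```text
time_s: 26.85
tcp_pos: [0.6147, -0.1247, 0.0855]
eef_rot: [180.0, -0.0, -116.0]
contact_force: [-0.5, 0.4, -0.1]
gripper_width: 0.0599
```

It is sliding over the neck without any force.

Call:
step_arm(
  increments=[
    {"tx": 0, "ty": 0, "tz": -2, "ax": 0, "ay": 0, "az": 0, "claw": -1},
    {"tx": 0, "ty": 0, "tz": -2, "ax": 0, "ay": 0, "az": 0, "claw": -1},
    {"tx": 0, "ty": 0, "tz": -1.5, "ax": 0, "ay": 0, "az": 0, "claw": -1},
    {"tx": 0, "ty": 0, "tz": -1, "ax": 0, "ay": 0, "az": 0, "claw": -1},
    {"tx": 0, "ty": 0, "tz": 0, "ax": 0, "ay": 0, "az": 0, "claw": -1},
    {"tx": 0, "ty": 0, "tz": 0, "ax": 0, "ay": 0, "az": 0, "claw": -1},
  ],
)

```text
time_s: 27.45
tcp_pos: [0.6147, -0.1247, 0.079]
eef_rot: [180.0, -0.0, -116.0]
contact_force: [-0.3, 0.4, -1.3]
gripper_width: 0.06
```

Call:
step_arm(
  increments=[
    {"tx": 0, "ty": 0, "tz": -0.7, "ax": 0, "ay": 0, "az": 0, "claw": -1},
    {"tx": 0, "ty": 0, "tz": -0.5, "ax": 0, "ay": 0, "az": 0, "claw": -1},
    {"tx": 0, "ty": 0, "tz": 0, "ax": 0, "ay": 0, "az": 0, "claw": -1},
    {"tx": 0, "ty": 0, "tz": 0, "ax": 0, "ay": 0, "az": 0, "claw": -1},
  ],
)

```text
time_s: 27.85
tcp_pos: [0.6149, -0.1247, 0.0783]
eef_rot: [-180.0, 0.0, -116.0]
contact_force: [-1.7, 1.8, 4.9]
gripper_width: 0.0602
```

Call:
step_arm(
  increments=[
    {"tx": 0, "ty": 0, "tz": 0, "ax": 0, "ay": 0, "az": 0, "claw": 0.5},
    {"tx": 0, "ty": 0, "tz": 0, "ax": 0, "ay": 0, "az": 0, "claw": 0.8},
    {"tx": 0, "ty": 0, "tz": 0, "ax": 0, "ay": 0, "az": 0, "claw": 1},
    {"tx": 0, "ty": 0, "tz": 0, "ax": 0, "ay": 0, "az": 0, "claw": 1},
    {"tx": 0, "ty": 0, "tz": 15, "ax": 0, "ay": 0, "az": 0, "claw": 1},
    {"tx": 0, "ty": 0, "tz": 40, "ax": 0, "ay": 0, "az": 0, "claw": 1},
    {"tx": 0, "ty": 0, "tz": 45, "ax": 0, "ay": 0, "az": 0, "claw": 1},
    {"tx": 0, "ty": 0, "tz": 40, "ax": 0, "ay": 0, "az": 0, "claw": 1},
  ],
)

```text
time_s: 28.65
tcp_pos: [0.6147, -0.1248, 0.2197]
eef_rot: [-180.0, -0.0, -116.0]
contact_force: [0.4, -0.1, -0.2]
gripper_width: 0.0874
```

Call:
step_arm(
  increments=[
    {"tx": -22, "ty": -40, "tz": 0, "ax": 0, "ay": 0, "az": 0, "claw": 1},
    {"tx": -22, "ty": -40, "tz": 0, "ax": 0, "ay": 0, "az": 0, "claw": 1},
    {"tx": -22, "ty": -40, "tz": 0, "ax": 0, "ay": 0, "az": 0, "claw": 1},
    {"tx": -22, "ty": -40, "tz": 0, "ax": 0, "ay": 0, "az": 0, "claw": 1},
    {"tx": -22, "ty": -40, "tz": 0, "ax": 0, "ay": 0, "az": 0, "claw": 1},
    {"tx": -22, "ty": -40, "tz": 0, "ax": 0, "ay": 0, "az": 0, "claw": 1},
    {"tx": -22, "ty": -40, "tz": 0, "ax": 0, "ay": 0, "az": 0, "claw": 1},
    {"tx": -22, "ty": -40, "tz": 0, "ax": 0, "ay": 0, "az": 0, "claw": 1},
    {"tx": 0, "ty": 0, "tz": 0, "ax": 0, "ay": 0, "az": 0, "claw": 1},
    {"tx": 0, "ty": 0, "tz": 0, "ax": 0, "ay": 0, "az": 0, "claw": 1},
  ],
)

```text
time_s: 29.65
tcp_pos: [0.4377, -0.4456, 0.2174]
eef_rot: [180.0, 0.0, -116.1]
contact_force: [0.9, 0.8, -0.5]
gripper_width: 0.0875
```

Run:
```python
from h import *
T=cap('top','t9.png');S=cap('side','s9.png')
a=cv2.resize(T['image'][160:245,235:435],(800,340),interpolation=cv2.INTER_CUBIC);b=cv2.resize(S['image'][170:320,290:450],(277,260));c=cv2.resize(S['image'][235:310,355:445],(312,260),interpolation=cv2.INTER_CUBIC)
o=np.zeros((600,800,3),np.uint8);o[:340]=a;o[340:,:277]=b;o[340:,280:592]=c
cv2.imwrite('pics/p5.png',o)
def cen(c,m,b):
    x0,y0,x1,y1=b;k=max(cv2.findContours(m[y0:y1,x0:x1].astype(np.uint8),0,1)[0],key=cv2.contourArea);e=cv2.fitEllipse(k);return np.array(e[0])+[x0,y0],e[1]
u,ax=cen(T,T['image'].max(2)<75,(370,185,425,235));print('lid T',u,ax,plane(T,[u],.07))
v=dpt(T,[u])[0];print(v)
m=T['depth'][185:235,370:425];yy,xx=np.mgrid[185:235,370:425];P=dpt(T,np.c_[xx.ravel(),yy.ravel()]);P=P[(P[:,2]>.06)&(P[:,2]<.2)];print('lid top pts',len(P),P.mean(0),np.percentile(P[:,2],[5,50,95]),'plane',np.linalg.lstsq(np.c_[P[:,:2]-P[:,:2].mean(0),np.ones(len(P))],P[:,2],rcond=None)[0])
```

```text
lid T [397.2775898  206.42130089] (29.15180778503418, 29.389389038085938) [[ 0.61328268 -0.12395886  0.07      ]]
[ 0.61250043 -0.12358129  0.07309985]
lid top pts 737 [ 0.61313822 -0.12346216  0.07433253] [0.07024273 0.07458097 0.07786593] plane [ 0.04262079 -0.01767878  0.07433253]
```

View pics/p5.png

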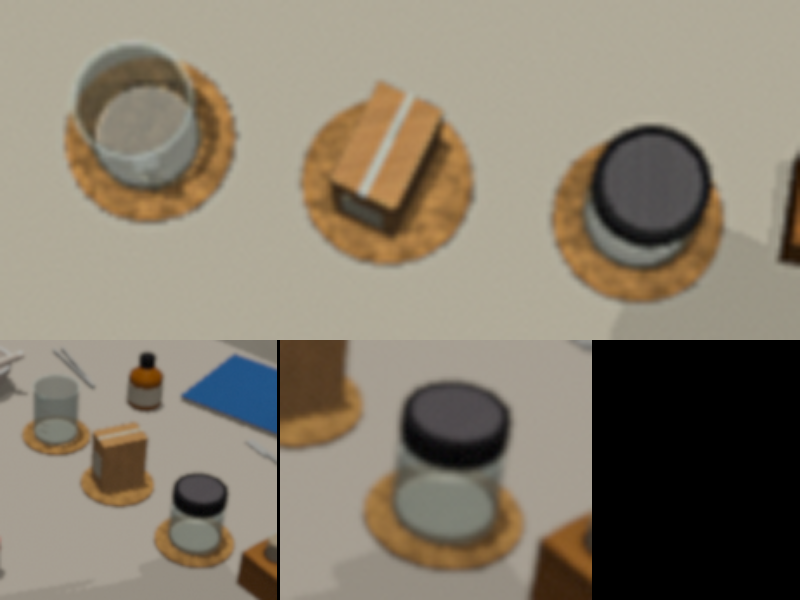

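All three stand upright on their mats, and the lid top is at z = 0.074 m (expected 0.074) and level. Beaker rim centre is at crop (135,98), carton top centre at (388,147). I'll check those two numerically.

Run:
```python
from h import *
T=cap('top')
f=lambda p:(np.array(p,float)+.5)/4-.5+[235,160]
print('beaker',plane(T,[f((135,98))],.076),plane(T,[f((147,137))],.006))
print('carton',plane(T,[f(p) for p in((378,82),(443,115),(396,209),(332,183))],.074).mean(0))
h=cv2.cvtColor(T['image'],cv2.COLOR_BGR2HSV);m=((h[...,2]>90)&(h[...,1]>150)&((h[...,0]<6)|(h[...,0]>174)))[290:325,315:355].astype(np.uint8)
k=max(cv2.findContours(m,0,1)[0],key=cv2.contourArea);print('vial',cv2.minEnclosingCircle(k)[0])
d=T['depth'];v,u=np.mgrid[170:225,305:360];P=dpt(T,np.c_[u.ravel(),v.ravel()]);Q=P[P[:,2]>.065];print('carton depth',len(Q),((Q.min(0)+Q.max(0))/2).round(4),Q.mean(0).round(4))
```

```text
beaker [[0.65695824 0.13008168 0.076     ]] [[0.65633632 0.13158737 0.006     ]]
carton [0.63227627 0.00555083 0.074     ]
vial (19.33333396911621, 16.5)
carton depth 549 [0.506  0.0053 0.5965] [0.6249 0.0054 0.1013]
```

```bash
python3 -c "
from plant import r
print(r.close_job())"
```

```text
the job is handed in; nothing more can be done
None
```

The extraction row is set up and the job is handed in at about 30 s of the 136 s allowed. The beaker is on the left mat by the mortar, the carton on the middle mat, and the jar on the right mat by the rack. The black lid is on the jar.

**Placement:** in the last top-camera check, each object sat within about 1 mm of its mat centre (x, y in m). All three looked upright in both views.

| Object | Measured position | Mat centre |
|---|---|---|
| Beaker | 0.6565, 0.1305 | 0.656, 0.130 |
| Carton | 0.632, 0.0056 | 0.633, 0.0058 |
| Jar with lid | 0.613, -0.124 | 0.6136, -0.1248 |

**Lid:** its top measured 74.3 mm above the bench, against 74 mm expected when fully down. The final press read about 5 N of contact. It looks level in both views; a plane fitted to the depth points tilts about 2.6°, but those points include the lid's edges and noise.

**Vial:** it is at the same spot in the picture as at the start, and the gripper was clear of everything at hand-in.

**Disagreements:**
- The side camera read about 4 mm lower in y than the top camera. The gripped beaker and jar positions matched the top camera, so I placed everything by that one.
- The mat centres come from the top camera alone; no second measurement confirms them.
- A final depth cross-check of the carton position was contaminated by bad pixels, so I ignored it.

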